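Seat the vial carrier on the dock's pin

TASK

Take the vial carrier by its handle bar, lay it squarely on top of the upright pin of the steel dock, and slide it lightly along the dock's slot until the hole under its handle finds the pin and the plate drops flat onto the dock, square with it; then let go. The pin is clamped at an unknown place along the slot, so find it by feel: press only gently (well under 40 N), do not let the carrier fall onto the pin from above, and do not push the other things on the bench about.

Things in the scene. Friction and masses are not known exactly. Their poses are not given: they have to be found in the camera images.
- carrier_grip (a point): Middle of the black handle bar of the loose vial carrier, where to grip it. The bar runs along the carrier's x: 84 long, 14 wide (y), 12 mm high, on two posts at x +-35 mm. This point lies 46 mm above the plate's underside, straight above the centre of the plate and of its hole. z up. Half a turn makes no difference.
- carrier: The carrier: flat aluminium plate 110 (its x) x 100 (its y) x 8 mm, 0.2 to 0.4 kg, at first flat on the worktop, with a 15 mm round through hole in its centre and four capped vials fixed at x +-38, y +-34 mm (22 mm across, tops 39 mm above the underside). Origin: centre of the underside, in the middle of the hole.
- dock_top (a point): Middle of the dock's slot, on its flat top. The slot (13 x 60 mm) runs along the dock's y. z up. With the carrier flat on the dock its grip point is 46 mm above this point; resting level on the pin's end, 60 mm.
- dock: Fixed grey and steel block 140 (x) x 180 (y) x 24 mm high; origin: centre of its underside. A steel pin 12 mm across (bevelled end, 1.5 mm clearance all round in the hole) stands in the slot, its end 14 mm above the dock's top, on the slot's centre line but anywhere up to 14 mm either side of its middle: not measured. Black clamp knob on the -x side: leave it.
- small_jar: Bystander: small round jar, 44 mm across, 60 mm high, standing between the carrier and the dock; origin at the centre of its underside.
- marker: Bystander: marker pen 138 mm long, 15 mm high, lying in front of the small jar; origin at the centre of its underside.
- weigh_boat: Bystander: white weighing boat 90 x 90 x 20 mm; origin at the centre of its underside.
- clear_jar: Bystander: clear jar, 72 mm across, 126 mm high; origin at the centre of its underside.
- dropper: Bystander: small slim bottle, 40 mm across, 106 mm high; origin at the centre of its underside.
- petri: Bystander: petri dish, 90 mm across, 15 mm high; origin at the centre of its underside.
Things that resemble listed ones, but are neither listed nor needed, are in the scene too. What is shaped like the carrier but yellow is not meant.

How it is judged:
By the outcome, as a careful person would: the job done as asked, in the order asked, and still so for the second after the job is handed in, with the robot touching nothing.
It also fails if it takes over 64 s, if anything falls off the work surface, if the arm or the gripper's body presses on something with over 40 N, if the wrist force passes 120 N, or if a joint passes its speed limit or range.

ROBOT

A 7-joint arm with a two-finger parallel gripper is mounted at the origin on a cart in front of the work surface, level with it; the furniture and walls round the work are solid. World frame = base frame: x ahead of the robot, y to its left, z up, the work surface at z = 0. Lengths are in m, angles in rad, forces in N, time in s.
With the tool pointing down it reaches from about 0.4 to 0.85 m from the base axis. Payload 6.9 kg.
Tool frame: the origin (TCP) lies midway between the tips of the shut fingers; the grasp point (between the pads) lies 19 mm behind it; z points along the fingers, y is the line along which they close (so a half turn about z gives the same grasp; the last joint's range is limited). The gripper opens to 85 mm and grips with 20 to 120 N. Pads are 22 mm wide; open, the fingers measure 114 mm over their backs; the gripper's body (76 mm by 85 mm) begins 54 mm behind the grasp point. The pads swing forward as they close: fully open they stand 13 mm farther back than shut.
Start: joints at [1.242, 0.507, -0.238, 1.5, 0.126, 1.149, -0.155], TCP at [0.263, -0.567, 0.231] pointing down, gripper open.
Joint ranges: [-3.08, 3.08], [-0.24, 2.05], [-1.43, 1.35], [0, 2.5], [-1.52, 4.66], [0.17, 1.96], [-2.89, 2.89]. Speed limits (rad/s): [2.39, 2.39, 3.14, 3.14, 3.14, 3.14, 3.14].

INTERFACE

Orientations are given as a rotation vector (axis times angle).
In Python, from station import readout, eyes, arm gives the robot as it stands.
- The arm moves only by the shell command python3 -m handwheel 'ROWS'. ROWS is JSON, a list of rows, each a list of 3 entries, a list of its own where there are three numbers: the shift along the tool's x, y, z in m, then the turn about the tool's z in rad, then the finger opening in m, from 0 to 0.0854. A call has 1 to 8 rows; each row is the pose to reach, as a shift and turn from the pose commanded when the call began, along the tool's axes at that moment; what a row does not reach only later rows make up. A row lasts 1/8 s, in which the tool goes at most 62.5 mm and 10.7 degrees, less where a joint would pass 70% of its speed; a pose out of reach is approached as far as the arm can. A call with a gripper value outside its range is refused whole. The fingers move at their own pace and stop on an object; the grip force is fixed at half the most. Time passes only in rows, so rows that repeat a pose let the fingers close. It gives the time, the measured TCP pose, the force, the opening and the grip force at its end, in the units of the state.
- readout.read_state(): the state, without advancing time (a new reading comes with each control period).
- eyes.grab_frame(name): name is "scene" or "side" or "wrist"; returns a dict with "pixels" (420x560x3 uint8, red, green, blue), "mtx" (3x3 intrinsics, pixels), "rvec" (rotation vector, rad) and "tvec" (3), from world to camera coordinates, as OpenCV has them. Camera axes: x right, y down, z forward; pixel columns grow to the right and rows downward; lengths in m; the calibration is good to about 2 mm. A picture is of the moment at which its call begins. There is no depth.
- arm.job_done(): hands the job in; it is judged then, once.
The state is a dict: "t": time; "q": joint angles; "dq": joint speeds; "effort": joint torques, N m; "eef_pos": TCP position; "eef_rot": TCP orientation; "wrist_force": force on the tool from outside, world axes, zero at the start; "torque": the same for the moment, N m; "width": opening from 0.0 (shut) to 1.0 (fully open); "finger_force": force on a finger pad.
Only numpy, scipy, OpenCV 4.12 (cv2) and the standard library are available. Lean on these libraries where they do the work, as an engineer would, in place of code of your own. Each camera call takes 0.05 s, during which the arm holds its last target. There are 200 camera calls.

## Working session

There is one attempt and no reset: what is moved stays moved. The work goes in short steps, Python scripts to look and compute and a shell command to move; the robot and the scene stay as the last step left them, time stands still between calls to the robot, and variables do not carry over. Pictures are saved under pics/ and viewed, at most 10 in all, crops included, and the job is handed in when it is done.

```bash
mkdir -p pics; ls; python3 - <<'E'
from station import readout, eyes
import cv2,pickle
s=readout.read_state(); print({k:s[k] for k in('t','eef_pos','eef_rot','wrist_force','width')})
F={}
for n in("scene","side","wrist"):
    f=eyes.grab_frame(n);F[n]=f;cv2.imwrite(f"pics/{n}0.png",f["pixels"][:,:,::-1])
    print(n,f["tvec"],f["rvec"])
pickle.dump(F,open("f0.pkl","wb"))
E
```

```text
pics
{'t': 0.0, 'eef_pos': array([ 0.2624439 , -0.56668565,  0.23042826]), 'eef_rot': array([-3.06628996e+00, -6.75817440e-01,  5.97918065e-04]), 'wrist_force': array([-0.24158056,  0.85745159, -0.43376823]), 'width': 0.996634381423171}
scene [-0.27267947  0.22863679  1.01135432] [ 1.77781802 -0.9788155   0.6629185 ]
side [-0.52748151  0.11399227  1.08141393] [ 1.99517642 -0.18936009  0.0870395 ]
wrist [-0.62522321 -0.03723193  0.37960445] [-2.43576091  1.55442855  0.22737695]
```

View pics/scene0.png

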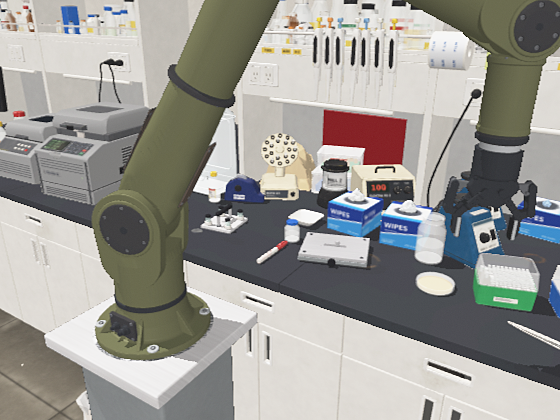

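View pics/side0.png

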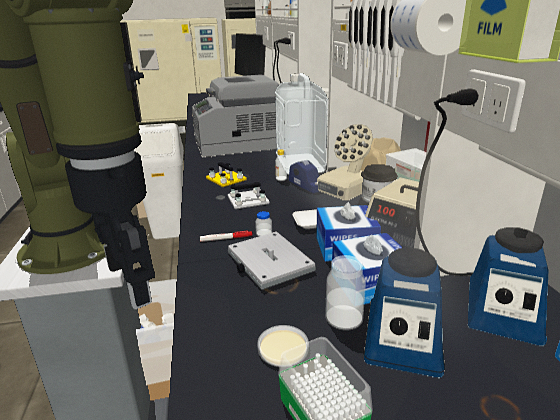

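The scene view shows the carrier at about (224,218), the jar at (292,230), the marker at (272,250) and the dock at (335,250). In the side view the carrier is at (248,196), the yellow decoy at (227,175) and the dock at (272,260). Next I'll enlarge both.

```bash
cat > h.py <<'E'
import numpy as np,cv2
def ray(f,u,v):
    R=cv2.Rodrigues(np.array(f["rvec"],float))[0];t=np.array(f["tvec"],float).ravel()
    d=R.T@np.linalg.inv(np.array(f["mtx"]))@[u,v,1.];return -R.T@t,d/np.linalg.norm(d)
def onz(f,u,v,z):
    c,d=ray(f,u,v);return c+d*(z-c[2])/d[2]
def tri(*obs):
    A=np.zeros((3,3));b=np.zeros(3)
    for f,u,v in obs:
        c,d=ray(f,u,v);P=np.eye(3)-np.outer(d,d);A+=P;b+=P@c
    return np.linalg.solve(A,b)
def proj(f,p):
    return cv2.projectPoints(np.array(p,float).reshape(-1,3),np.array(f["rvec"],float),np.array(f["tvec"],float),np.array(f["mtx"]),None)[0].reshape(-1,2)
E
python3 - <<'E'
import pickle,cv2,numpy as np
from h import *
F=pickle.load(open("f0.pkl","rb"));S,D=F["scene"],F["side"]
print("carrier",tri((S,224,218),(D,248,196)),"dock",tri((S,335,250),(D,272,260)),"jar",tri((S,292,230),(D,264,224)))
def crop(f,x,y,w,h,k):return cv2.resize(f["pixels"][y:y+h,x:x+w,::-1],None,fx=k,fy=k,interpolation=cv2.INTER_CUBIC)
a=crop(S,190,195,190,75,4.2);b=crop(D,195,155,130,70,4.2);c=crop(D,215,225,110,70,4.2)
a=a[:300,:800]
bc=np.hstack([cv2.resize(b,(400,215)),cv2.resize(c,(400,255))[:215]])
cv2.imwrite("pics/z0.png",np.vstack([cv2.resize(a,(800,315)),bc]))
E
```

```text
carrier [0.48686875 0.200554   0.01423663] dock [ 0.49932746 -0.17400785  0.00542773] jar [ 0.50229779 -0.03429579  0.02960795]
```

View pics/z0.png

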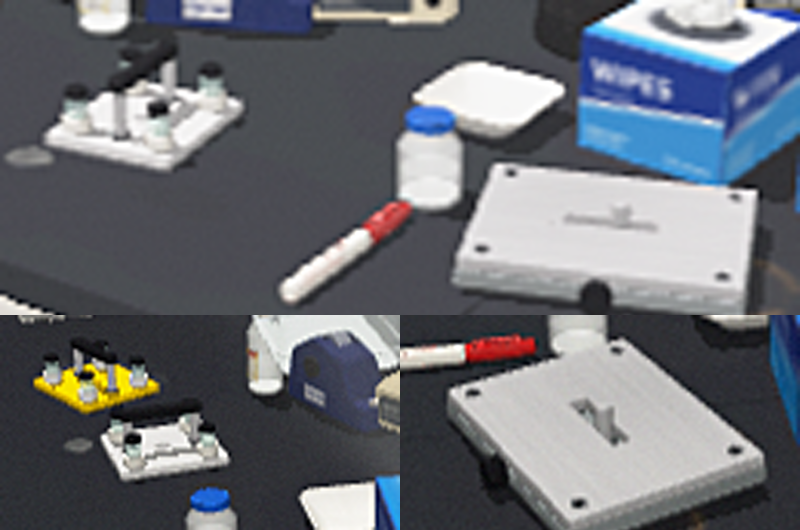

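The crop shows the carrier's bar running from (112,80) to (178,45). The dock has four screws, and its pin is near (620,212), right of the slot's middle. I'll compute poses and tool axes.

```bash
cat >> h.py <<'E'
def totool(s,dw):
    return cv2.Rodrigues(np.array(s["eef_rot"]))[0].T@np.array(dw)
def yaw(s):
    R=cv2.Rodrigues(np.array(s["eef_rot"]))[0];return np.degrees(np.arctan2(R[1,0],R[0,0]))
E
python3 - <<'E'
import pickle
from h import *
from station import readout
F=pickle.load(open("f0.pkl","rb"));S,D=F["scene"],F["side"];W=F["wrist"]
sc=lambda x,y:(190+x/4.2,195+y/4.2)
sb=lambda x,y:(195+x/3.077,155+(y-315)/3.077)
sd=lambda x,y:(215+(x-400)/3.636,225+(y-315)/3.636)
A=[sc(512,173),sc(735,197),sc(722,276),sc(482,248)]
B=[sd(616,350),sd(735,450),sd(580,503),sd(474,393)]
for a,b in zip(A,B):print(onz(S,*a,.024).round(4),onz(D,*b,.024).round(4))
h1=tri((S,*sc(112,80)),(D,*sb(105,415)));h2=tri((S,*sc(178,45)),(D,*sb(200,405)));print("bar",h1,h2)
s=readout.read_state();R=cv2.Rodrigues(s["eef_rot"])[0];print(R.round(3),yaw(s))
c,d=ray(W,280,210);print("cam in tool",R.T@(c-s["eef_pos"]),R.T@d)
E
```

```text
[ 0.5067 -0.0973  0.024 ] [ 0.521 -0.086  0.024]
[ 0.5545 -0.2374  0.024 ] [ 0.5712 -0.2279  0.024 ]
[ 0.449 -0.274  0.024] [ 0.4682 -0.2644  0.024 ]
[ 0.4017 -0.1341  0.024 ] [ 0.4183 -0.1237  0.024 ]
bar [0.42852859 0.18000507 0.0548955 ] [0.52546178 0.19753892 0.04722675]
[[ 0.907  0.42  -0.001]
 [ 0.42  -0.907  0.001]
 [-0.    -0.001 -1.   ]] 24.853333595685704
cam in tool [ 0.07321199  0.00062284 -0.14336789] [-0.28459584 -0.01339466  0.95855401]
```

```bash
python3 -m handwheel '[[[0.05,-0.03,-0.05],0.0,0.085],[[0.1,-0.07,-0.08],0.05,0.085],[[0.15,-0.11,-0.08],0.1,0.085],[[0.2,-0.15,-0.08],0.105,0.085],[[0.25,-0.18,-0.08],0.105,0.085],[[0.3,-0.215,-0.08],0.105,0.085],[[0.34,-0.24,-0.08],0.105,0.085],[[0.366,-0.257,-0.08],0.105,0.085]]'
python3 - <<'E'
import pickle
from h import *
from station import readout,eyes
f=eyes.grab_frame("wrist");s=readout.read_state();pickle.dump((f,s),open("fd.pkl","wb"));cv2.imwrite("pics/w1.png",f["pixels"][:,:,::-1])
print(s["t"],s["eef_pos"],yaw(s))
E
```

```text
t: 1.15
eef_pos: [0.4881, -0.1763, 0.3113]
eef_rot: [-3.097, -0.521, -0.001]
wrist_force: [-0.0, 0.0, 0.3]
width: 0.996
finger_force: 0.0
1.2 [ 0.48993516 -0.1727412   0.31135922] 19.30520361222637
```

View pics/w1.png

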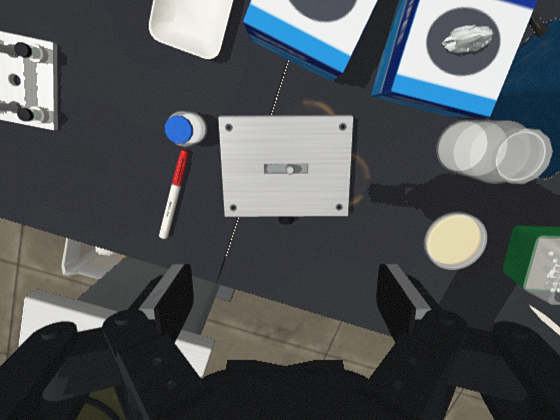

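The dock is fully visible: screws at (229,127), (343,127), (346,207) and (233,208), the slot from x 264 to 308 at row 169, and the pin tip near (290,169). Part of the carrier shows at the left edge. I'll measure these.

```bash
python3 - <<'E'
import pickle
from h import *
f,s=pickle.load(open("fd.pkl","rb"));im=f["pixels"];g=cv2.cvtColor(im,cv2.COLOR_RGB2GRAY)
P=[]
for u,v in((229,127),(343,127),(346,207),(233,208)):
    w=g[v-6:v+7,u-6:u+7].astype(float);w=np.clip(130-w,0,None);yy,xx=np.mgrid[-6:7,-6:7]
    P.append(onz(f,u+(w*xx).sum()/w.sum(),v+(w*yy).sum()/w.sum(),.024))
P=np.array(P);c=P.mean(0)
e=(P[0]+P[3]-P[1]-P[2]);e2=(P[0]+P[1]-P[2]-P[3])
print(P.round(4),"centre",c,"yaw from y",np.degrees(np.arctan2(-e[0],e[1])),"from x",np.degrees(np.arctan2(e2[1],e2[0])),np.linalg.norm(e)/2,np.linalg.norm(e2)/2)
sl=[onz(f,264,168.5,.024),onz(f,308,168.5,.024)];print("slot",sl,np.mean(sl,0),np.linalg.norm(sl[0]-sl[1]))
p=onz(f,290,168.5,.038);ey=e/np.linalg.norm(e);print("pin",p,"off",(p-c)@ey, "at 24:",(onz(f,293,171,.024)-c)@ey)
o=cv2.resize(im[155:185,255:320,::-1],None,fx=10,fy=10,interpolation=cv2.INTER_CUBIC);cv2.imwrite("pics/pin.png",o)
E
```

```text
[[ 0.5208 -0.0873  0.024 ]
 [ 0.5709 -0.2291  0.024 ]
 [ 0.471  -0.2807  0.024 ]
 [ 0.4168 -0.1241  0.024 ]] centre [ 0.49487468 -0.18029341  0.024     ] yaw from y 19.264742419082356 from x 23.43694928558846 0.1580464436840376 0.11110582232510506
slot [array([ 0.48386716, -0.14885325,  0.024     ]), array([ 0.50362757, -0.20580332,  0.024     ])] [ 0.49374736 -0.17732829  0.024     ] 0.060280882361099464
pin [ 0.49755768 -0.18155117  0.038     ] off -0.0020725463150291913 at 24: -0.006438031930636271
```

View pics/pin.png

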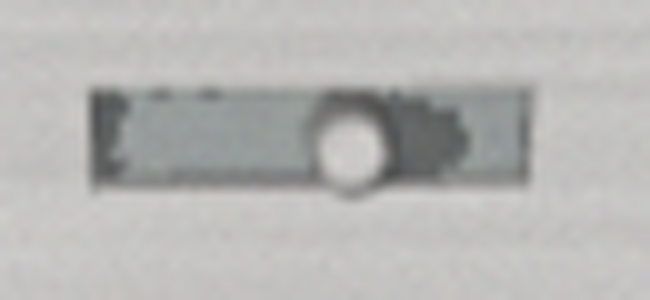

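The slot runs x 264.2–308, rows 163.8–173.5, with the pin tip at about (290.2,169.7). That puts the slot middle near (0.494,-0.177) and dock yaw near 19.2°, with the pin about 5 mm to the -y side by eye. Next I'll move over the carrier.

```bash
python3 -m handwheel '[[[0.02,-0.05,0.0],0.0,0.085],[[0.035,-0.1,0.0],0.05,0.085],[[0.05,-0.15,0.0],0.1,0.085],[[0.07,-0.2,0.02],0.15,0.085],[[0.085,-0.25,0.03],0.15,0.085],[[0.1,-0.3,0.04],0.15,0.085],[[0.118,-0.351,0.05],0.15,0.085],[[0.118,-0.351,0.05],0.15,0.085]]'
python3 - <<'E'
import pickle
from h import *
from station import readout,eyes
f=eyes.grab_frame("wrist");s=readout.read_state();pickle.dump((f,s),open("fc.pkl","wb"));cv2.imwrite("pics/w2.png",f["pixels"][:,:,::-1])
print(s["t"],s["eef_pos"],yaw(s),s["q"].round(2))
E
```

```text
t: 2.2
eef_pos: [0.4836, 0.1948, 0.2605]
eef_rot: [-3.126, -0.292, 0.003]
wrist_force: [-0.7, -0.2, 0.5]
width: 0.996
finger_force: 0.0
2.25 [0.48432853 0.19189535 0.26067943] 10.483426011209971 [-0.06  0.35 -0.51  1.72  0.18  1.13 -2.01]
```

View pics/w2.png

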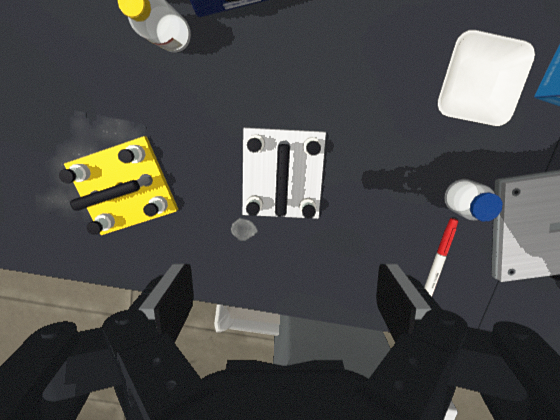

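The white carrier is at the centre: bar from (284,144) to (281,215), caps near (254,145), (313,147), (309,209) and (253,206). The yellow decoy is at (120,186).

```bash
python3 - <<'E'
import pickle
from h import *
f,s=pickle.load(open("fc.pkl","rb"));im=f["pixels"];g=cv2.cvtColor(im,cv2.COLOR_RGB2GRAY)
m=(g<45).astype(np.uint8);m[:,:246]=0;m[:,322:]=0;m[:134]=0;m[217:]=0
n,l,st,ce=cv2.connectedComponentsWithStats(m,connectivity=4)
C={}
for i in range(1,n):
    if st[i,4]>60:
        print(st[i],ce[i].round(1))
        if st[i,4]<400: C[i]=onz(f,*ce[i],.036)
        else:
            p=np.argwhere(l==i)[:,::-1].astype(np.float32);r=cv2.minAreaRect(p);print(r)
            b=cv2.boxPoints(r);W=np.array([onz(f,*q,.052) for q in b]);print("bar box",W.round(4),"c",W.mean(0))
            d=max([W[1]-W[0],W[2]-W[1]],key=np.linalg.norm);print("yaw",np.degrees(np.arctan2(d[1],d[0])),np.linalg.norm(d))
print(np.array(list(C.values())).round(4),np.mean(list(C.values()),0))
E
```

```text
[248 139  13  13  97] [254.6 144.6]
[307 142  13  13 131] [313.2 147.6]
[276 144  14  73 590] [282.3 180.7]
((282.10943603515625, 179.9830322265625), (11.076491355895996, 72.2361068725586), 2.4895527362823486)
bar box [[0.4437 0.1983 0.052 ]
 [0.526  0.2096 0.052 ]
 [0.5277 0.1976 0.052 ]
 [0.4456 0.1854 0.052 ]] c [0.48574747 0.19774548 0.052     ]
yaw 7.861786847831685 0.0829865110902585
[247 202  12  14 128] [252.5 208.5]
[303 205  12  12 121] [308.3 210.7]
[[0.5185 0.236  0.036 ]
 [0.5277 0.1694 0.036 ]
 [0.4428 0.2264 0.036 ]
 [0.4527 0.1592 0.036 ]] [0.48540539 0.19775206 0.036     ]
```

```bash
python3 -m handwheel '[[[0.0023,-0.0056,0.04],0.045,0.085],[[0.0023,-0.0056,0.09],0.045,0.085],[[0.0023,-0.0056,0.14],0.045,0.085],[[0.0023,-0.0056,0.16],0.045,0.085],[[0.0023,-0.0056,0.16],0.045,0.085],[[0.0023,-0.0056,0.16],0.045,0.085],[[0.0023,-0.0056,0.16],0.045,0.085]]'
cat > st.py <<'E'
import sys
from h import *
from station import readout
s=readout.read_state();print(round(float(s["t"]),2),s["eef_pos"].round(4),"yaw",yaw(s).round(2),"F",s["wrist_force"].round(1),"T",s["torque"].round(2),"w",round(float(s["width"]),3),"ff",s["finger_force"])
if len(sys.argv)>1:
    a=list(map(float,sys.argv[1:]));print("shift",totool(s,np.array(a[:3])-s["eef_pos"]).round(4),"turn",np.radians(yaw(s)-a[3]).round(4))
E
python3 st.py 0.4855 0.1978 0.027 7.9
```

```text
t: 3.12
eef_pos: [0.4873, 0.1961, 0.1026]
eef_rot: [-3.134, -0.209, -0.004]
wrist_force: [-0.4, -0.1, -0.3]
width: 0.997
finger_force: 0.0
3.12 [0.4873 0.1961 0.1026] yaw 7.62 F [-0.4 -0.1 -0.3] T [-0.04  0.02  0.  ] w 0.997 ff 0.0
shift [-0.0017 -0.0019  0.0756] turn -0.0048
```

```bash
python3 -m handwheel '[[[-0.0017,-0.0019,0.03],-0.005,0.085],[[-0.0017,-0.0019,0.06],-0.005,0.085],[[-0.0017,-0.0019,0.0755],-0.005,0.085],[[-0.0017,-0.0019,0.0755],-0.005,0.085]]' | head -2;  python3 -m handwheel '[[[0,0,0],0,0.0],[[0,0,0],0,0.0],[[0,0,0],0,0.0],[[0,0,0],0,0.0],[[0,0,0],0,0.0],[[0,0,0],0,0.0],[[0,0,0],0,0.0],[[0,0,0],0,0.0]]' | head -1
python3 st.py 0.4855 0.1978 0.027 7.9
```

```text
t: 3.62
eef_pos: [0.4843, 0.1977, 0.0256]
t: 4.62
4.62 [0.4847 0.1979 0.0263] yaw 7.94 F [-1.1 -0.1  5.9] T [-0.09  0.21 -0.03] w 0.152 ff 58.877708315849304
shift [ 0.0008  0.0002 -0.0007] turn 0.0008
```

```bash
python3 -m handwheel '[[[0,0,-0.01],0,0.0],[[0,0,-0.04],0,0.0],[[0,0,-0.075],0,0.0],[[0,0,-0.11],0,0.0],[[-0.002,0.015,-0.13],0,0.0],[[-0.006,0.05,-0.13],-0.03,0.0],[[-0.0105,0.085,-0.13],-0.06,0.0],[[-0.015,0.12,-0.13],-0.09,0.0]]' | head -2; python3 st.py .4908 -.1715 .156 19.2
```

```text
t: 5.62
eef_pos: [0.4857, 0.0757, 0.1561]
5.62 [0.4857 0.0757 0.1561] yaw 13.18 F [-0.   0.7 -2.9] T [-0.04 -0.05 -0.08] w 0.149 ff 58.76388072967529
shift [-5.140e-02  2.419e-01  1.000e-04] turn -0.105
```

```bash
python3 -m handwheel '[[[-0.007,0.035,0],-0.02,0.0],[[-0.0145,0.07,0],-0.04,0.0],[[-0.022,0.105,0],-0.06,0.0],[[-0.03,0.14,0],-0.08,0.0],[[-0.037,0.175,0],-0.1,0.0],[[-0.044,0.21,0],-0.105,0.0],[[-0.049,0.23,0],-0.105,0.0],[[-0.0514,0.242,0],-0.105,0.0]]' | head -2; python3 -m handwheel '[[[0,0,0],0,0.0],[[0,0,0],0,0.0],[[0,0,0],0,0.0]]' |head -1; python3 - <<'E'
import pickle
from h import *
from station import eyes
f,s=pickle.load(open("fd.pkl","rb"))
sm=onz(f,286.1,168.65,.024);p=onz(f,290.2,169.7,.038);ey=np.array([-.329,.944,0]);ex=np.array([.944,.329,0]);print("slot",sm,"pin",p,(p-sm)@ey,(p-sm)@ex)
F=pickle.load(open("f0.pkl","rb"))
w=eyes.grab_frame("wrist");a=eyes.grab_frame("scene");b=eyes.grab_frame("side");pickle.dump((w,a,b),open("f3.pkl","wb"))
k=lambda f,x,y,w,h:cv2.resize(f["pixels"][y:y+h,x:x+w,::-1],(400,300),interpolation=cv2.INTER_CUBIC)
cv2.imwrite("pics/h1.png",np.vstack([np.hstack([k(w,0,0,560,420),k(a,270,180,120,90)]),np.hstack([k(b,205,190,140,105),k(b,0,0,560,420)])]))
E
python3 st.py .4908 -.1715 .0843 19.2
```

```text
t: 6.62
eef_pos: [0.4904, -0.1716, 0.1558]
t: 7.0
slot [ 0.49359763 -0.17752607  0.024     ] pin [ 0.49613731 -0.18233325  0.038     ] -0.005373536592977223 0.0008158997507707538
7.15 [ 0.4911 -0.1699  0.1558] yaw 19.18 F [-1.1 -0.  -2.5] T [0.04 0.04 0.04] w 0.15 ff 58.76924693584442
shift [-0.0008  0.0014  0.0715] turn -0.0003
```

View pics/h1.png

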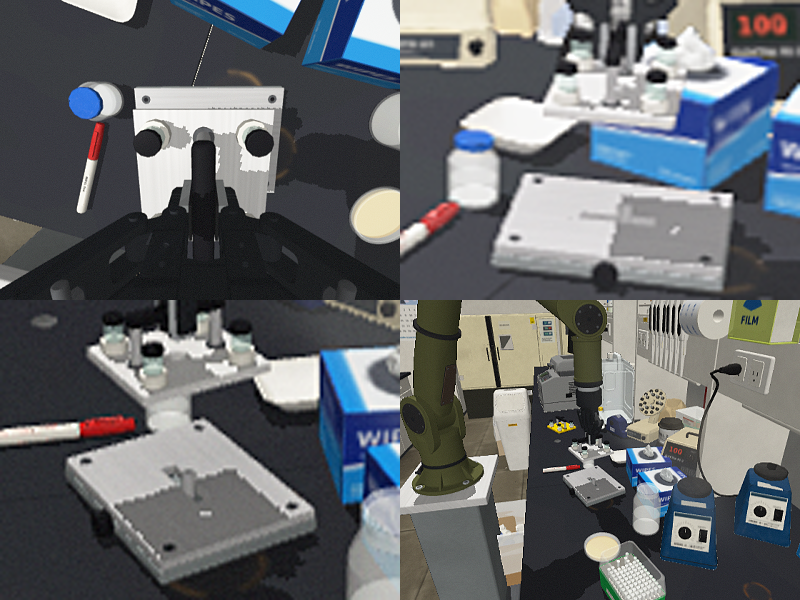

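The carrier hangs level and square above the dock (wrist view: plate edges parallel to the dock's), nothing disturbed, with the pin still standing clear below. I'll lower it to just above the pin.

```bash
python3 -m handwheel '[[[-0.0005,0.0014,0.03],0,0.0],[[-0.0005,0.0014,0.055],0,0.0],[[-0.0005,0.0014,0.075],0,0.0],[[-0.0005,0.0014,0.082],0,0.0],[[-0.0005,0.0014,0.086],0,0.0],[[-0.0005,0.0014,0.086],0,0.0],[[-0.0005,0.0014,0.086],0,0.0]]' | head -1;python3 st.py .4911 -.1715 .0643 19.2
```

```text
t: 8.02
8.03 [ 0.4914 -0.1721  0.0704] yaw 19.12 F [ 0.2  1.  -2.5] T [-0.    0.01  0.03] w 0.15 ff 58.694000244140625
shift [-0.0001 -0.0007  0.0061] turn -0.0014
```

```bash
for i in 1; do python3 -m handwheel '[[[0,-0.0005,0.002],0,0.0],[[0,-0.0005,0.004],0,0.0],[[0,-0.0005,0.005],0,0.0],[[0,-0.0005,0.005],0,0.0]]' >/dev/null;python3 st.py; python3 -m handwheel '[[[0,0,0.0005],0,0.0],[[0,0,0.001],0,0.0],[[0,0,0.001],0,0.0]]' >/dev/null;python3 st.py; done
```

```text
8.53 [ 0.4908 -0.1714  0.0647] yaw 19.13 F [-0.2 -0.2 -3. ] T [-0.05 -0.06  0.04] w 0.151 ff 58.73880207538605
8.9 [ 0.491  -0.1714  0.0642] yaw 19.13 F [-1.3  0.5  5.2] T [ 0.1   0.32 -0.03] w 0.154 ff 59.707791209220886
```

Contact with the pin's end shows at z 0.064, as predicted. Now I'll slide along the slot, toward tool +y.

```bash
python3 -m handwheel '[[[0,0.001,-0.0001],0,0.0],[[0,0.002,-0.0001],0,0.0],[[0,0.003,-0.0001],0,0.0],[[0,0.004,-0.0001],0,0.0]]' >/dev/null;python3 st.py; python3 -m handwheel '[[[0,0.001,0],0,0.0],[[0,0.002,0],0,0.0],[[0,0.003,0],0,0.0]]' >/dev/null;python3 st.py;
```

```text
9.4 [ 0.4923 -0.1742  0.0642] yaw 19.18 F [-1.3  4.   5.7] T [ 0.81  0.38 -0.02] w 0.154 ff 59.84165847301483
9.78 [ 0.4933 -0.1783  0.0638] yaw 19.13 F [ 0.4  0.5 -2.1] T [ 0.01 -0.01 -0.  ] w 0.15 ff 58.76955986022949
```

```bash
python3 -m handwheel '[[[0,0.001,0],0,0.0],[[0,0.002,0],0,0.0],[[0,0.002,0],0,0.0]]' >/dev/null;python3 st.py; python3 -m handwheel '[[[0,0.001,0.0005],0,0.0],[[0,0.001,0.001],0,0.0],[[0,0.001,0.001],0,0.0]]' >/dev/null;python3 st.py;
```

```text
10.15 [ 0.4936 -0.1803  0.0637] yaw 19.1 F [ 0.1 -0.  -2.5] T [-0.    0.04  0.02] w 0.149 ff 58.76835286617279
10.53 [ 0.4941 -0.1809  0.0628] yaw 19.13 F [ 0.9 -0.2 -3.1] T [-0.02 -0.03 -0.02] w 0.149 ff 58.768256306648254
```

```bash
python3 -m handwheel '[[[0,0.001,0.0005],0,0.0],[[0,0.001,0.001],0,0.0],[[0,0.001,0.0015],0,0.0],[[0,0.001,0.0015],0,0.0]]' >/dev/null;python3 st.py; python3 -m handwheel '[[[0,0,0.0005],0,0.0],[[0,0,0.001],0,0.0],[[0,0,0.0015],0,0.0],[[0,0,0.0015],0,0.0]]' >/dev/null;python3 st.py;
```

```text
11.03 [ 0.4944 -0.1818  0.0613] yaw 19.13 F [-0.7  1.  -2.4] T [0.05 0.   0.  ] w 0.154 ff 58.76890182495117
11.53 [ 0.4944 -0.1819  0.0598] yaw 19.12 F [ 0.2 -0.7 -2.4] T [-0.01  0.03  0.02] w 0.152 ff 58.768486976623535
```

The hole has found the pin: no contact force with the underside 4.5 mm below the pin's end. I'll lower it on gently.

```bash
python3 -m handwheel '[[[0,0,0.001],0,0.0],[[0,0,0.002],0,0.0],[[0,0,0.003],0,0.0],[[0,0,0.004],0,0.0],[[0,0,0.004],0,0.0]]' >/dev/null;python3 st.py; python3 -m handwheel '[[[0,0,0.001],0,0.0],[[0,0,0.002],0,0.0],[[0,0,0.003],0,0.0],[[0,0,0.004],0,0.0],[[0,0,0.004],0,0.0]]' >/dev/null;python3 st.py;
```

```text
12.15 [ 0.4944 -0.1818  0.0558] yaw 19.13 F [ 0.9 -0.5 -2.3] T [ 0.02  0.01 -0.01] w 0.155 ff 58.76820981502533
12.78 [ 0.4944 -0.1819  0.0518] yaw 19.13 F [-0.3 -0.4 -2.7] T [-0.   -0.02  0.01] w 0.151 ff 58.76898229122162
```

```bash
python3 -m handwheel '[[[0,0,0.0005],0,0.0],[[0,0,0.001],0,0.0],[[0,0,0.0014],0,0.0],[[0,0,0.0014],0,0.0]]' >/dev/null;python3 st.py; python3 -m handwheel '[[[0,0,0.0003],0,0.0],[[0,0,0.0003],0,0.0]]' >/dev/null;python3 st.py;
```

```text
13.28 [ 0.4944 -0.1819  0.0505] yaw 19.12 F [ 0.2 -1.1 -2.7] T [ 0.02 -0.01  0.01] w 0.15 ff 58.76870334148407
13.53 [ 0.4944 -0.1819  0.0503] yaw 19.12 F [-0.3  0.   0.5] T [0.04 0.12 0.01] w 0.152 ff 59.09968078136444
```

```bash
python3 - <<'E'
import pickle
from h import *
from station import eyes
w=eyes.grab_frame("wrist");a=eyes.grab_frame("scene");b=eyes.grab_frame("side");pickle.dump((w,a,b),open("f4.pkl","wb"))
k=lambda f,x,y,w,h:cv2.resize(f["pixels"][y:y+h,x:x+w,::-1],(400,300),interpolation=cv2.INTER_CUBIC)
cv2.imwrite("pics/h2.png",np.vstack([cv2.resize(w["pixels"][60:270,120:460,::-1],(800,300)),np.hstack([k(a,270,180,120,90),k(b,205,190,140,105)])]))
E
```

```text
(no output)
```

View pics/h2.png

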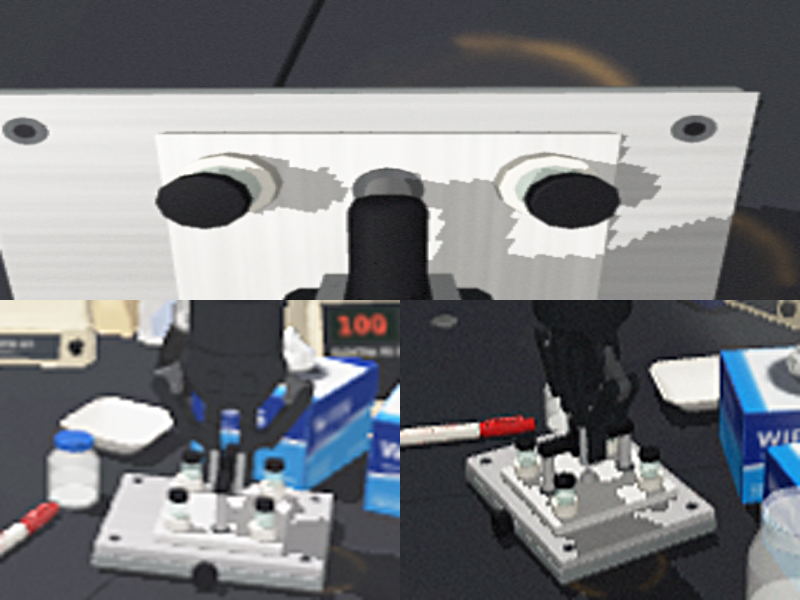

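The plate lies flat on the dock: its far edge at row 132–133 is parallel to the dock's screws at rows 129–131. Neighbours are untouched, so I'll release and retreat straight up.

```bash
python3 -m handwheel '[[[0,0,0],0,0.03],[[0,0,0],0,0.06],[[0,0,0],0,0.085],[[0,0,0],0,0.085],[[0,0,0],0,0.085],[[0,0,0],0,0.085],[[0,0,0],0,0.085],[[0,0,0],0,0.085]]' >/dev/null;python3 st.py; python3 -m handwheel '[[[0,0,-0.01],0,0.085],[[0,0,-0.03],0,0.085],[[0,0,-0.06],0,0.085],[[0,0,-0.1],0,0.085],[[0,0,-0.15],0,0.085],[[0,0,-0.2],0,0.085],[[0,0,-0.2],0,0.085],[[0,0,-0.2],0,0.085]]' >/dev/null;python3 st.py
python3 - <<'E'
from h import *
from station import eyes
w=eyes.grab_frame("wrist");b=eyes.grab_frame("side")
k=lambda f,x,y,w,h:cv2.resize(f["pixels"][y:y+h,x:x+w,::-1],(400,300),interpolation=cv2.INTER_CUBIC)
cv2.imwrite("pics/h3.png",np.hstack([k(w,0,0,560,420),k(b,205,190,140,105)]))
E
```

```text
14.68 [ 0.4944 -0.1819  0.0502] yaw 19.12 F [-0.4 -0.1  0.2] T [-0.01  0.01 -0.04] w 0.998 ff 0.0
15.68 [ 0.494  -0.1819  0.2503] yaw 19.12 F [ 0.1 -0.8  0.2] T [-0.01  0.04  0.04] w 0.991 ff 0.0
```

View pics/h3.png

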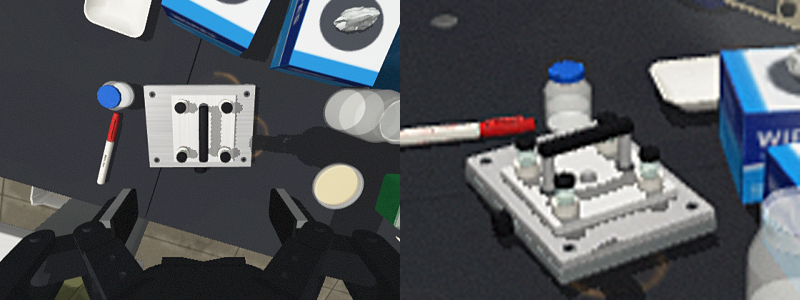

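The carrier sits flat and square on the dock with the pin in its hole, the gripper is clear, and the bystanders are where they were.

```bash
python3 -c "
from station import arm
print(arm.job_done())"
```

```text
the job is handed in; nothing more can be done
None
```

The carrier is seated flat and square on the dock with the pin in its hole, found by feel at about 8 N contact. It was released, and the job was handed in at about 16 s of the 64 s allowed.

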